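# Bring the milled flat of a pipe to the top of its V-block cradle

## Task

Lift the yellow keeper plate straight up off its two pins, keeping it level, and lay it flat on the timber board. Then roll the pipe where it lies in the V-blocks until its bright milled flat faces straight up, leave it resting there and let go of everything. Leave the other things on the bench alone.

Things in the scene. Friction and masses are not known exactly. Their poses are not given: they have to be found in the camera images.
- cradle: Blue V-block cradle fixed on the bench, base 130 x 206 mm. Origin: centre of its underside; y axis along the pipe, z up. Two V-blocks (45 degree faces, slippery white nylon pads) at y = +-52 mm. End posts 40 x 16 mm at y = +-87 mm, 114 mm tall, 4 mm beyond the pipe's ends, each with a pin 12 mm thick rising 22 mm more (tip at 136 mm).
- tube (a joint): Roll of the pipe (rad) about the cradle's +y: 0 or 2 pi = flat straight up; growing turns the pipe's top towards the cradle's +x. Starts between 1.2 and 5.08. Stays where left. Rolls when a closed fingertip presses on its top with some 6 to 12 N and drags across it, in strokes (it resists with 2 to 7 N at the rim). Pushed hard sideways it rides up the V.
- flat (a point): Centre of the bright milled flat on the pipe, 32 mm from the pipe's axis; z axis = outward normal of the flat, y axis along the pipe. The flat is 60 mm long (middle of the pipe) and 41 mm wide; beyond it the pipe is fully round for 45 mm at each end.
- tube_axis (a point): Middle of the pipe on its axis, 70 mm above the bench (the pipe's top is at 108 mm). Red-brown primed aluminium pipe, 76 mm diameter, 150 mm long, about 0.75 kg, with a white painted stripe along its length exactly opposite the flat.
- plate_handle (a point): Middle of the black bar handle of the yellow keeper plate: 20 mm wide (plate's x), 70 mm long (y), 34 mm high, on the middle of the plate; this point is 17 mm above the plate's upper face and 25 mm above its underside. Plate about 0.3 kg.
- plate_under (a point): Centre of the keeper plate's underside; z axis = its upward normal, y along its length. Plate 60 x 200 x 8 mm; it starts on the end posts, underside 114 mm above the bench, parallel to the pipe and 6 mm above it, its two 14 mm holes over the 12 mm pins (pins stand 14 mm out of it).
- board: Timber board, 240 (its x) x 150 (its y) x 20 mm, fixed on the bench to one side of the cradle; left or right changes. Origin: centre of its underside; its top is 20 mm above the bench.
- tray: Green open tray with pipe offcuts, 220 x 140 x 45 mm (offcuts up to 60 mm high), fixed on the other side of the cradle. Origin: centre of its underside.
- coupling: Dark steel pipe coupling standing upright, 68 mm diameter, 60 mm tall. Bystander. Origin: centre of its underside.
- sleeve: Copper-coloured sleeve standing upright, 60 mm diameter, 50 mm tall. Bystander. Origin: centre of its underside.
- paint_can: Small paint can, 60 mm diameter, 75 mm tall. Bystander. Origin: centre of its underside.
Things that resemble listed ones, but are neither listed nor needed, are in the scene too. Of the things that look like the part that bears plate_handle, the largest one is meant.

How it is judged:
By the outcome, as a careful person would: the job done as asked, in the order asked, and still so for the second after the job is handed in, with the robot touching nothing.
It also fails if it takes over 64 s, if anything falls off the work surface, if the arm or the gripper's body presses on something with over 40 N, if the wrist force passes 120 N, or if a joint passes its speed limit or range.

## Robot

A 7-joint arm with a two-finger parallel gripper is mounted at the origin on the work surface. World frame = base frame: x ahead of the robot, y to its left, z up, the work surface at z = 0. Lengths are in mm, angles in rad, forces in N, time in s.
With the tool pointing down it reaches from about 400 to 875 mm from the base axis. Payload 4.4 kg.
Tool frame: the origin (TCP) lies on the centre line of the jaws, within the pads' length; the fingertips stand 25 mm ahead of it and the grasp point (between the pads) lies 6 mm ahead of it; z points along the fingers, x is the direction in which the jaws open and shut, and the axes are right-handed (so a half turn about z gives the same grasp; the last joint's range is limited). The gripper opens to 85 mm and grips with 20 to 120 N. Pads are 22 mm wide; open, the fingers measure 114 mm over their backs; the gripper's body (76 mm by 85 mm) begins 54 mm behind the grasp point. The pads swing forward as they close: fully open they stand 13 mm farther back than shut.
Start: joints at [-1.274, 0.628, 0.038, 1.517, -0.027, 0.996, -0.02], TCP at [230.659, 607.712, 256.313] pointing down, gripper open.
Joint ranges: [-3.06, 3.06], [-0.37, 2.12], [-1.25, 1.32], [0.18, 2.47], [-1.1, 4.24], [0.23, 1.98], [-2.94, 2.94]. Speed limits (rad/s): [2.57, 2.57, 3.14, 3.14, 3.14, 3.14, 3.14].

## Interface

Orientations are given as [roll, pitch, yaw] about the fixed x, y, z axes, in that order (R = Rz(yaw) Ry(pitch) Rx(roll)).
In Python, from cell import ctrl, cams gives the robot as it stands. The module is installed in compiled form; this text tells all that it offers.
- The arm moves only by the tool step_arm, never from a script. Its arguments are lists of equal length, an entry for each row: "linear": the shift along the tool's x, y, z in mm, a list of three; "yaw": the turn about the tool's z in rad; "gripper": the opening, from -1 (shut) to 1 (fully open). A call has 1 to 8 rows; each row is the pose to reach, as a shift and turn from the pose commanded when the call began, along the tool's axes at that moment; what a row does not reach only later rows make up. A row lasts 1/12 s, in which the tool goes at most 41.7 mm and 7.16 degrees, less where a joint would pass 70% of its speed; a pose out of reach is approached as far as the arm can. A call with a gripper value outside its range is refused whole. The fingers move at their own pace and stop on an object; the grip force is fixed at half the most. Time passes only in rows, so rows that repeat a pose let the fingers close. It gives the time, the measured TCP pose, the force and the opening at its end, in the units of the state.
- ctrl.read_state(): the state, without advancing time (a new reading comes with each control period).
- cams.get_image(name): name is "side" or "top" or "wrist"; returns a dict with "frame" (384x512x3 uint8, red, green, blue), "depth" (384x512 float32, mm along the optical axis (not along the pixel's ray), 0 where there is no reading), "intrinsics" (3x3 intrinsics, pixels), "k1" (the pictures are not rectified: a ray, as slopes to the right and down, at radius r is drawn at 1 + k1 r^2 times it, then the intrinsics apply), "cam_to_world" (4x4, takes a point from camera to world coordinates). Camera axes: x right, y down, z forward; pixel columns grow to the right and rows downward; lengths in mm; the calibration is good to about 2 mm. A picture is of the moment at which its call begins.
- ctrl.finish_job(): hands the job in, once; it reports no verdict.
Trained networks look in the newest picture that a camera, given by its name, has taken for a name from the list of things; names that differ only in an ending like _2 or _b are one class to them, and where a whole thing is asked for, a point or a joint stands for the part that bears it (a point fixed in the world has none). Each returns a list of dicts, best first, with "conf" (0 to 1); they miss things now and then, are a little off and sometimes report something else, mostly with a low value. They report only what shows in the picture. A call takes as long as a camera call. They do not tell look-alikes from the thing itself.
- cams.regions_of(camera, name): "pixels" (384x512 bool, what is visible of it) and "pixel" ([column, row] in pixels, amid what is visible of it).
The state is a dict: "clock": time; "qpos": joint angles; "qd": joint speeds; "tau": joint torques, N m; "eef_pos": TCP position; "tool_rot": TCP orientation; "force": force on the tool from outside, world axes, zero at the start; "torque": the same for the moment, N m; "width": finger opening in mm.
Only numpy, scipy, OpenCV 4.12 (cv2) and the standard library are available. Lean on these libraries where they do the work, as an engineer would, in place of code of your own. Each camera call takes 0.05 s, during which the arm holds its last target.

## Working session

There is one attempt and no reset: what is moved stays moved. The work goes in short steps, Python scripts to look and compute and a tool call to move; the robot and the scene stay as the last step left them, time stands still between calls to the robot, and variables do not carry over. Pictures are saved under pics/ and viewed, and the job is handed in when it is done.

Besides the shell and the picture viewer there is one more tool, called after "Emit:" in YAML: its name, and indented under it one key for each argument. step_arm: Moves the arm, as the interface text tells. Its arguments: {"type":"object","properties":{"linear":{"type":"array"},"yaw":{"type":"array"},"gripper":{"type":"array"}},"required":["linear","yaw","gripper"]}

```bash
mkdir -p pics
cat > h.py <<'E'
import numpy as np, cv2
from cell import ctrl, cams
def save(im,name,bgr=False): cv2.imwrite('pics/'+name+'.png', im[:,:,::-1])
def cloud(im):
    K=im['intrinsics'];k1=im['k1'];d=im['depth'];h,w=d.shape
    u,v=np.meshgrid(np.arange(w),np.arange(h))
    xd=(u-K[0,2])/K[0,0]; yd=(v-K[1,2])/K[1,1]
    x,y=xd.copy(),yd.copy()
    for _ in range(10):
        f=1+k1*(x*x+y*y); x=xd/f;y=yd/f
    P=np.stack([x*d,y*d,d,np.ones_like(d)],-1)@np.array(im['cam_to_world']).T
    P=P[...,:3]; P[d<=0]=np.nan
    return P
def project(im,p):
    T=np.linalg.inv(im['cam_to_world']);q=T@np.append(p,1);x,y=q[0]/q[2],q[1]/q[2]
    f=1+im['k1']*(x*x+y*y);K=im['intrinsics'];return K[0,0]*x*f+K[0,2],K[1,1]*y*f+K[1,2]
E
python3 - <<'E'
from h import *
np.set_printoptions(precision=2,suppress=True)
s=ctrl.read_state()
for k in s: print(k,s[k])
for c in ['side','top','wrist']:
    im=cams.get_image(c); save(im['frame'],c+'0'); print(c,np.array(im['cam_to_world'])); 
    P=cloud(im); np.save(c+'0.npy',P)
    for n in ['cradle','tube','flat','plate_handle','board','tray','coupling','sleeve','paint_can']:
        for r in cams.regions_of(c,n):
            m=r['pixels']; print(c,n,round(r['conf'],2),r['pixel'],m.sum(),np.nanmedian(P[m],axis=0),np.nanpercentile(P[m],[5,95],axis=0).ravel())
print(ctrl.read_state()['clock'])
E
```

```text
clock 0.0
qpos [-1.27  0.63  0.04  1.52 -0.03  1.   -0.02]
qd [-0. -0.  0.  0.  0.  0. -0.]
tau [ -0.   -56.34   1.23 -19.35   0.01   0.01  -0.  ]
eef_pos [230.43 607.14 255.39]
tool_rot [3.14 0.   1.21]
force [-1.77  0.32 -0.39]
torque [ 0.02 -0.08  0.01]
width 84.80041010940275
side [[   1.     -0.06    0.05  503.64]
 [  -0.08   -0.58    0.81 -592.81]
 [  -0.01   -0.81   -0.58  532.56]
 [   0.      0.      0.      1.  ]]
side cradle 0.67 [245.4, 241.4] 3834 [ 521.65 -105.7    33.9 ] [ 473.39 -132.59    8.28  590.07   15.36   96.5 ]
side cradle 0.2 [247.4, 200.1] 2023 [530.42 -63.95 121.57] [ 502.98 -129.05  117.83  561.39   48.83  155.32]
side tube 0.94 [229.1, 230.2] 542 [ 504.64 -101.29   81.5 ] [ 491.75 -108.67   50.8   570.21   24.96   93.85]
side flat 0.69 [231.3, 226.9] 561 [ 504.83 -101.45   81.09] [ 492.21 -108.72   49.51  570.26   20.16   93.84]
side plate_handle 0.83 [152.5, 250.9] 1172 [341.4  -65.4    4.34] [277.89 -79.96   0.27 399.31 -42.25  26.88]
side plate_handle 0.71 [311.5, 191.1] 545 [695.23  92.53   5.35] [662.75  53.27   3.07 739.92 152.18  28.1 ]
side plate_h
[... 2247 characters left out ...]
.09 -245.71    0.6   786.39 -185.9    61.12]
top sleeve 0.54 [170.0, 102.0] 371 [753.55 247.38  29.73] [724.48 217.65  -2.27 777.62 272.57  50.87]
top sleeve 0.16 [271.8, 184.8] 1892 [531.23 -32.79 120.92] [ 503.95 -120.58  117.18  560.37   56.18  154.75]
top paint_can 0.62 [284.4, 117.8] 498 [724.02 -58.13  72.49] [702.69 -83.71  12.2  753.05 -33.92  76.65]
wrist [[  0.35   0.9    0.26 164.48]
 [  0.93  -0.34  -0.1  633.83]
 [ -0.     0.28  -0.96 374.24]
 [  0.     0.     0.     1.  ]]
wrist board 0.71 [68.1, 380.5] 306 [418.58 261.7   20.88] [409.68 239.8   19.72 428.85 278.42  21.99]
wrist sleeve 0.62 [66.4, 376.7] 312 [418.41 262.16  20.89] [408.92 239.98  19.72 429.05 279.53  22.13]
1.5
```

View pics/side0.png

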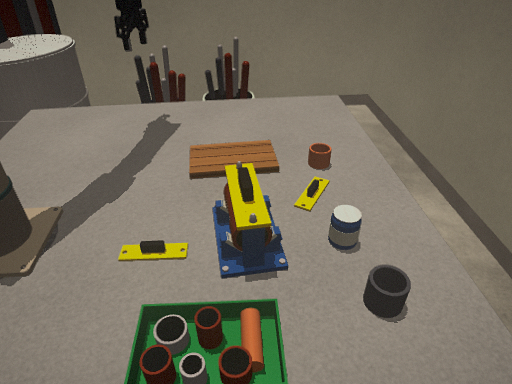

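View pics/top0.png

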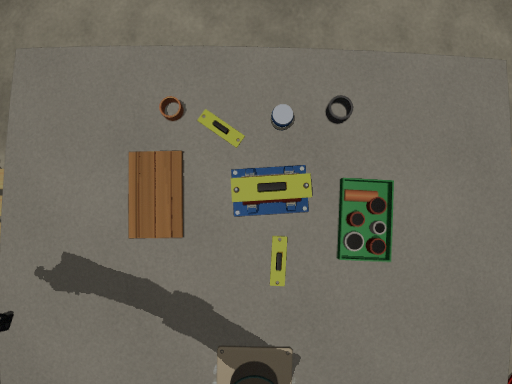

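```bash
cat > plate.py <<'E'
from h import *
import sys
P=np.load(sys.argv[1])
def rect(m,lab):
    q=P[m][:,:2]; q=q[~np.isnan(q).any(1)].astype(np.float32)
    print(lab,len(q),cv2.minAreaRect(q), q.mean(0), np.nanmedian(P[m][:,2]))
reg=(P[...,0]>480)&(P[...,0]<590)&(P[...,1]>-160)&(P[...,1]<100)
rect(reg&(P[...,2]>118)&(P[...,2]<130),'plate')
rect(reg&(P[...,2]>150)&(P[...,2]<160),'handle')
b=(P[...,1]>180)&(P[...,1]<380)&(P[...,0]>370)&(P[...,0]<660)&(P[...,2]>15)&(P[...,2]<26)
rect(b,'board')
E
python3 plate.py top0.npy; python3 plate.py side0.npy
```

```text
plate 1479 ((531.83203125, -30.821861267089844), (60.32470703125, 200.3643798828125), 4.852562427520752) [531.45667  -30.787031] 120.7927421320287
handle 236 ((531.641845703125, -30.028308868408203), (20.007061004638672, 68.65188598632812), 4.806107997894287) [531.50055  -29.787615] 154.32561487193868
board 4349 ((515.3992919921875, 282.75677490234375), (238.9944610595703, 150.70462036132812), 1.8418667316436768) [513.385  282.8166] 18.779860761293094
plate 1607 ((531.2418823242188, -31.450790405273438), (60.26434326171875, 202.63230895996094), 5.004720211029053) [531.708    -53.544407] 121.42940750828484
handle 240 ((531.1482543945312, -32.021820068359375), (20.055896759033203, 70.03670501708984), 4.698599338531494) [531.0267   -35.880924] 155.08461581058936
board 2244 ((512.6517333984375, 282.6932067871094), (239.62893676757812, 152.8555145263672), 2.5328643321990967) [509.88135 280.21625] 19.297870269766804
```

The side view shows the largest yellow plate on the cradle at about (245,195); two smaller look-alikes lie at (152,250) and (312,191). The top view puts the board at (155,195) and the tray at (365,220). Both cameras give the plate at about (531.5, -31) with a 4.9° turn, and its heights agree with the sizes given. The board lies along world x, so the plate must turn 90° to fit on it.

```bash
cat > go.py <<'E'
from h import *
import sys
from scipy.spatial.transform import Rotation as Ro
s=ctrl.read_state()
R=Ro.from_euler('xyz',s['tool_rot']).as_matrix()
print('t',round(s['clock'],2),'pos',np.round(s['eef_pos'],1),'rot',np.round(s['tool_rot'],4),'F',np.round(s['force'],1),'w',round(s['width'],1))
if len(sys.argv)>4:
    t=np.array([float(a) for a in sys.argv[1:4]]);yaw=float(sys.argv[4])
    d=R.T@(t-s['eef_pos']); print('shift',np.round(d,1),'turn',round((s['tool_rot'][2]-yaw+np.pi)%(2*np.pi)-np.pi,4),'len',np.linalg.norm(d))
E
python3 go.py 531.5 -31 195 0.085
```

```text
t 1.5 pos [230.7 607.7 256.3] rot [-3.1415e+00 -1.0000e-04  1.2079e+00] F [0.1 0.3 0.2] w 85.4
shift [-490.4  508.    61.3] turn 1.1229 len 708.681711276699
```

Emit:
step_arm:
  linear:
    - [-490,508,61]
    - [-490,508,61]
    - [-490,508,61]
    - [-490,508,61]
    - [-490,508,61]
    - [-490,508,61]
    - [-490,508,61]
    - [-490,508,61]
  yaw: [1.123,1.123,1.123,1.123,1.123,1.123,1.123,1.123]
  gripper: [0.2,0.2,0.2,0.2,0.2,0.2,0.2,0.2]

```text
clock: 2.17
eef_pos: [372.8, 305.7, 227.8]
tool_rot: [-3.141, -0.001, 0.202]
force: [0.8, 0.6, 0.5]
width: 51.0
```

```bash
python3 go.py 531.5 -31 195 0.085
```

```text
t 2.17 pos [372.8 305.7 227.8] rot [-3.1409e+00 -8.0000e-04  2.0230e-01] F [0.8 0.6 0.5] w 51.0
shift [ 87.8 361.7  32.7] turn 0.1173 len 373.6641111289383
```

Emit:
step_arm:
  linear:
    - [88,361,32]
    - [88,361,32]
    - [88,361,32]
    - [88,361,32]
    - [88,361,32]
    - [88,361,32]
    - [88,361,32]
    - [88,361,32]
  yaw: [0.117,0.117,0.117,0.117,0.117,0.117,0.117,0.117]
  gripper: [0.0,0.0,0.0,0.0,0.0,0.0,0.0,0.0]

```text
clock: 2.83
eef_pos: [516.6, 6.0, 199.0]
tool_rot: [-3.141, -0.001, 0.091]
force: [0.9, -0.2, -0.6]
width: 42.9
```

Emit:
step_arm:
  linear:
    - [7,30,4]
    - [7,30,4]
    - [7,30,4]
  yaw: [0,0,0]
  gripper: [0.0,0.0,0.0]

```text
clock: 3.08
eef_pos: [525.8, -23.8, 194.8]
tool_rot: [3.141, 0.0, 0.086]
force: [-0.3, 0.6, 0.7]
width: 43.0
```

```bash
python3 go.py 531.5 -31 151 0.085;python3 - <<'E'
from h import *
im=cams.get_image('wrist'); save(im['frame'],'w1'); P=cloud(im); np.save('w1.npy',P)
E
python3 plate.py w1.npy
```

```text
t 3.08 pos [525.8 -23.8 194.8] rot [3.1409e+00 1.0000e-04 8.6200e-02] F [-0.3  0.6  0.7] w 43.0
shift [ 5.1  7.6 43.8] turn 0.0012 len 44.78402497634263
plate 23916 ((532.20751953125, -26.07342529296875), (60.714290618896484, 192.12271118164062), 4.863754749298096) [529.504     -6.073124] 122.36775295425575
handle 4945 ((532.6834716796875, -29.893997192382812), (20.163986206054688, 70.3738021850586), 4.667048931121826) [532.1284   -26.784483] 156.1797100320421
board 0 ((0.0, 0.0), (0.0, 0.0), 0.0) [nan nan] nanplate.py:6: RuntimeWarning: Mean of empty slice.
  print(lab,len(q),cv2.minAreaRect(q), q.mean(0), np.nanmedian(P[m][:,2]))
  ret = um.true_divide(
  return np.nanmean(a, axis, out=out, keepdims=keepdims)
```

View pics/w1.png

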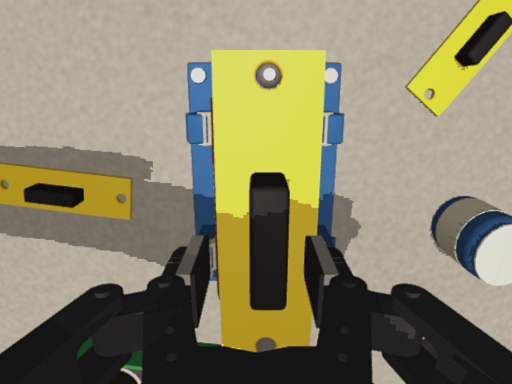

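The wrist view shows the black handle at about (268,240), centred between the jaws. I measure its centre at (532, -30.5). Next I descend and close.

Emit:
step_arm:
  linear:
    - [5.6,7,10]
    - [5.6,7,43]
    - [5.6,7,43]
    - [5.6,7,43]
    - [5.6,7,43]
    - [5.6,7,43]
  yaw: [0,0,0,0,0,0]
  gripper: [0.0,0.0,0.0,0.0,-0.2,-0.4]

```text
clock: 3.63
eef_pos: [532.4, -27.3, 153.0]
tool_rot: [-3.142, -0.002, 0.092]
force: [0.1, 0.2, -0.1]
width: 25.6
```

Emit:
step_arm:
  linear:
    - [0,0,0]
    - [0,0,0]
    - [0,0,0]
    - [0,0,0]
    - [0,0,0]
  yaw: [0,0,0,0,0]
  gripper: [-1,-1,-1,-1,-1]

```text
clock: 4.05
eef_pos: [532.6, -27.5, 153.3]
tool_rot: [-3.141, -0.002, 0.091]
force: [-0.7, 0.6, 6.3]
width: 19.0
```

```bash
python3 go.py
```

```text
t 4.05 pos [532.6 -27.5 153.3] rot [-3.1412e+00 -2.3000e-03  9.1400e-02] F [-0.7  0.6  6.3] w 19.0
```

Emit:
step_arm:
  linear:
    - [0,0,-4]
    - [0,0,-10]
    - [0,0,-18]
    - [0,0,-28]
    - [0,0,-40]
    - [0,0,-50]
    - [0,0,-50]
    - [0,0,-50]
  yaw: [0,0,0,0,0,0,0,0]
  gripper: [-1,-1,-1,-1,-1,-1,-1,-1]

```text
clock: 4.72
eef_pos: [532.1, -27.8, 202.8]
tool_rot: [3.142, -0.002, 0.091]
force: [-0.4, 0.0, -3.4]
width: 19.1
```

```bash
python3 go.py 515 280 205 1.61;python3 - <<'E'
from h import *
im=cams.get_image('side'); save(im['frame'],'s2'); P=cloud(im)
r=cams.regions_of('side','plate_handle')
for q in r:
    print(q['conf'],q['pixel'],np.nanmedian(P[q['pixels']],axis=0))
m=(P[...,0]>480)&(P[...,0]<590)&(P[...,1]>-160)&(P[...,1]<100)&(P[...,2]>160)&(P[...,2]<180)
Q=P[m];A=np.c_[Q[:,:2]-[531,-31],np.ones(len(Q))];print(len(Q),np.linalg.lstsq(A,Q[:,2],rcond=None)[0])
E
```

```text
t 4.72 pos [532.1 -27.8 202.8] rot [ 3.1415e+00 -1.5000e-03  9.1100e-02] F [-0.4  0.  -3.4] w 19.1
shift [  11.  -308.1   -2.2] turn -1.5189 len 308.3124571722451
0.64 [311.0, 193.5] [696.02012694  93.16412719   5.17396831]
0.62 [155.1, 252.6] [342.03358886 -65.61637082   4.39249651]
1428 [8.58115214e-03 1.26435670e-02 1.71107227e+02]
```

View pics/s2.png

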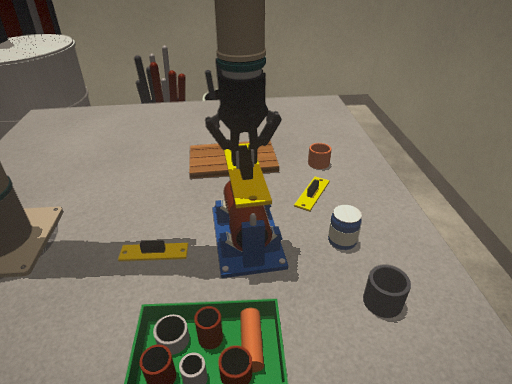

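The plate is held level (about 1° or less) at about (248,172), clear of the pins. I carry it to the board, turning it a quarter turn.

Emit:
step_arm:
  linear:
    - [11,-310,0]
    - [11,-310,0]
    - [11,-310,0]
    - [11,-310,0]
    - [11,-310,0]
    - [11,-310,0]
    - [11,-310,0]
    - [11,-310,0]
  yaw: [-1.519,-1.519,-1.519,-1.519,-1.519,-1.519,-1.519,-1.519]
  gripper: [-1,-1,-1,-1,-1,-1,-1,-1]

```text
clock: 5.48
eef_pos: [512.4, 289.5, 201.2]
tool_rot: [-3.138, -0.003, 1.104]
force: [-0.4, 2.1, -2.8]
width: 18.9
```

```bash
python3 go.py 514 282 120 1.61
```

```text
t 5.48 pos [512.4 289.5 201.2] rot [-3.1383 -0.0034  1.1041] F [-0.4  2.1 -2.8] w 18.9
shift [-6.3  5.1 81.2] turn -0.5059 len 81.5910453013664
```

Emit:
step_arm:
  linear:
    - [-2,2,30]
    - [-4,4,60]
    - [-6,5,85]
    - [-6,5,110]
    - [-6,5,125]
    - [-6,5,125]
    - [-6,5,125]
    - [-6,5,125]
  yaw: [-0.51,-0.51,-0.51,-0.51,-0.51,-0.51,-0.51,-0.51]
  gripper: [-1,-1,-1,-1,-1,-1,-1,-1]

```text
clock: 6.15
eef_pos: [516.8, 274.5, 77.6]
tool_rot: [3.141, -0.0, 1.6]
force: [0.9, 0.5, -2.8]
width: 18.8
```

```bash
python3 go.py 514 282 62 1.61;python3 - <<'E'
from h import *
im=cams.get_image('top'); save(im['frame'],'t3'); im=cams.get_image('side'); save(im['frame'],'s3'); P=cloud(im)
m=(P[...,0]>380)&(P[...,0]<640)&(P[...,1]>180)&(P[...,1]<380)&(P[...,2]>32)&(P[...,2]<52)
Q=P[m];A=np.c_[Q[:,:2]-[514,282],np.ones(len(Q))];print(len(Q),np.linalg.lstsq(A,Q[:,2],rcond=None)[0]); print(cv2.minAreaRect(Q[:,:2].astype(np.float32)))
E
```

```text
t 6.15 pos [516.8 274.5  77.6] rot [ 3.1407e+00 -4.0000e-04  1.6002e+00] F [ 0.9  0.5 -2.8] w 18.8
shift [ 7.6 -2.6 15.6] turn -0.0098 len 17.48713054793866
831 [1.94941743e-03 4.46597868e-02 4.60144649e+01]
((519.8745727539062, 274.36224365234375), (198.40939331054688, 64.95314025878906), 1.475987434387207)
```

View pics/s3.png

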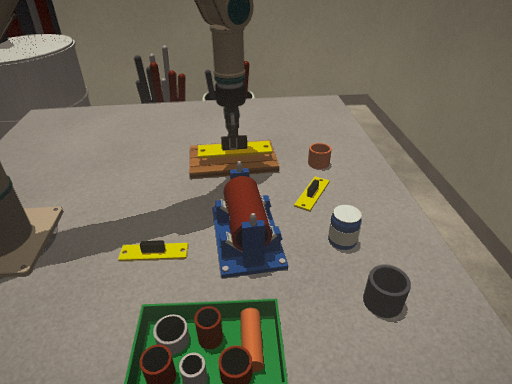

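View pics/t3.png

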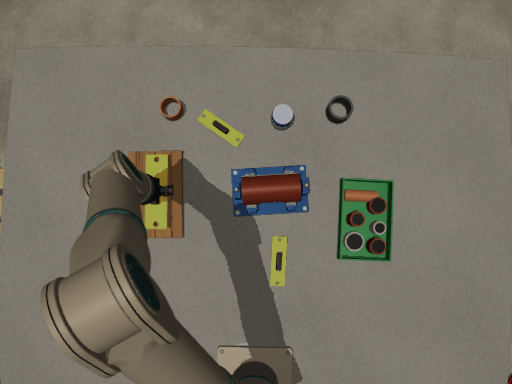

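The plate is over the board (side view about (235,150)), with its underside at about 38 mm by two measures. I lower the last 18 mm gently.

Emit:
step_arm:
  linear:
    - [7,-3,5]
    - [7,-3,10]
    - [7,-3,14]
    - [7,-3,17]
    - [7,-3,18]
    - [7,-3,18.5]
    - [7,-3,18.5]
  yaw: [-0.01,-0.01,-0.01,-0.01,-0.01,-0.01,-0.01]
  gripper: [-1,-1,-1,-1,-1,-1,-1]

```text
clock: 6.83
eef_pos: [512.7, 281.3, 59.4]
tool_rot: [-3.141, -0.0, 1.611]
force: [-2.5, -1.3, 7.3]
width: 19.0
```

```bash
python3 go.py
```

```text
t 6.83 pos [512.7 281.3  59.4] rot [-3.1413 -0.      1.6111] F [-2.5 -1.3  7.3] w 19.0
```

Emit:
step_arm:
  linear:
    - [0,0,0]
    - [0,0,0]
    - [0,0,0]
    - [0,0,0]
    - [0,0,-10]
    - [0,0,-40]
    - [0,0,-80]
    - [0,0,-120]
  yaw: [0,0,0,0,0,0,0,0]
  gripper: [-0.2,0.0,0.0,0.0,0.0,0.0,0.0,0.0]

```text
clock: 7.5
eef_pos: [512.3, 280.7, 179.7]
tool_rot: [-3.14, 0.001, 1.611]
force: [-0.5, 0.6, 1.1]
width: 42.4
```

```bash
python3 go.py;python3 - <<'E'
from h import *
im=cams.get_image('top'); save(im['frame'],'t4'); im=cams.get_image('side'); save(im['frame'],'s4'); P=cloud(im)
m=(P[...,0]>380)&(P[...,0]<640)&(P[...,1]>180)&(P[...,1]<380)&(P[...,2]>24)&(P[...,2]<35)
Q=P[m];A=np.c_[Q[:,:2]-[514,282],np.ones(len(Q))];print(len(Q),np.linalg.lstsq(A,Q[:,2],rcond=None)[0]); print(cv2.minAreaRect(Q[:,:2].astype(np.float32)))
f=im['frame'][160:290,190:310]; save(cv2.resize(f,None,fx=5,fy=4.6,interpolation=cv2.INTER_CUBIC),'s4z')
for q in cams.regions_of('side','tube')+cams.regions_of('side','flat'): print(q['conf'],q['pixel'],np.nanmedian(P[q['pixels']],axis=0))
# pipe points
m=(P[...,0]>460)&(P[...,0]<600)&(P[...,1]>-130)&(P[...,1]<60)&(P[...,2]>60)&(P[...,2]<112)
print(m.sum())
np.save('s4.npy',P)
E
```

```text
t 7.5 pos [512.3 280.7 179.7] rot [-3.1396e+00  9.0000e-04  1.6110e+00] F [-0.5  0.6  1.1] w 42.4
712 [6.48002351e-04 7.09284657e-03 2.76047715e+01]
((515.594970703125, 280.8602294921875), (198.99317932128906, 66.09003448486328), 2.3249471187591553)
0.59 [238.9, 201.3] [522.92348083 -46.64387289 100.96733943]
0.89 [237.9, 204.7] [523.02890535 -50.44307173 100.27988368]
2468
```

View pics/s4z.png

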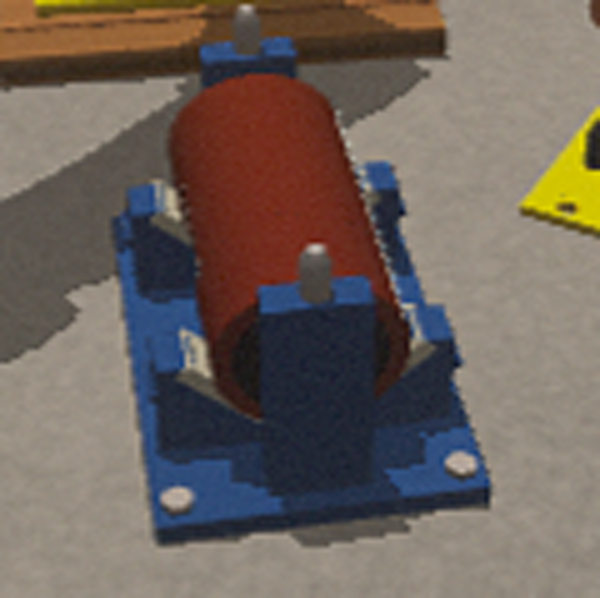

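View pics/t4.png

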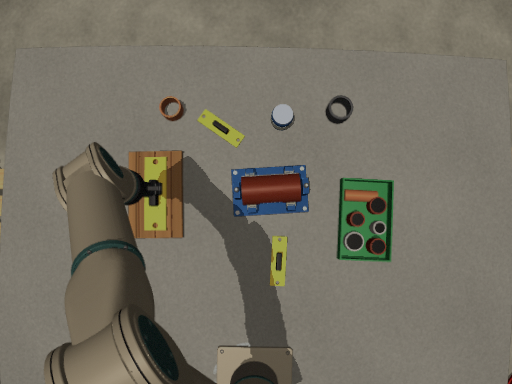

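The plate lies flat and centred on the board at (515,281), with its upper face at 27.6 mm. In the side view the pipe at about (240,205) shows a thin white trace along its right (+x) limb, probably the stripe, so the flat should face -x. I'll look from the -x side with the wrist camera.

```bash
python3 go.py 435 -35 170 1.656; python3 -c "
from h import *
print(cams.get_image('wrist')['intrinsics'])"
```

```text
t 7.7 pos [513.8 281.5 180.6] rot [ 3.1384e+00 -1.6000e-03  1.6108e+00] F [-0.6  0.3  0.1] w 42.3
shift [-313.1  -91.5    9.8] turn -0.0452 len 326.3423666419057
[[343.10777757   0.         256.6710037 ]
 [  0.         343.10777757 190.36964294]
 [  0.           0.           1.        ]]
```

Emit:
step_arm:
  linear:
    - [-313,-91,10]
    - [-313,-91,10]
    - [-313,-91,10]
    - [-313,-91,10]
    - [-313,-91,10]
    - [-313,-91,10]
    - [-313,-91,10]
    - [-313,-91,10]
  yaw: [-0.045,-0.045,-0.045,-0.045,-0.045,-0.045,-0.045,-0.045]
  gripper: [-1,-1,-1,-1,-1,-1,-1,-1]

```text
clock: 8.42
eef_pos: [432.1, -38.0, 167.3]
tool_rot: [-3.137, 0.0, 1.655]
force: [-0.1, 0.1, -0.4]
width: 0.2
```

Emit:
step_arm:
  linear:
    - [0,0,0]
    - [0,0,0]
  yaw: [0,0]
  gripper: [-1,-1]

```text
clock: 8.58
eef_pos: [433.1, -37.5, 167.5]
tool_rot: [-3.138, 0.0, 1.651]
force: [0.7, 0.5, 0.1]
width: -0.4
```

```bash
cat > look.py <<'E'
from h import *
import sys
im=cams.get_image(sys.argv[1]); save(im['frame'],sys.argv[2]); P=cloud(im); np.save(sys.argv[2]+'.npy',P); np.save(sys.argv[2]+'_rgb.npy',im['frame'])
# cradle frame
c=np.array([531.7,-30.8]);a=0.0845
d=P[...,:2]-c; X=d[...,0]*np.cos(a)+d[...,1]*np.sin(a); Y=-d[...,0]*np.sin(a)+d[...,1]*np.cos(a); Z=P[...,2]-70
r=np.hypot(X,Z); th=np.arctan2(X,Z)
f=im['frame'].astype(float)
for lab,lo,hi in [('mid',-27,27),('end+',36,70),('end-',-70,-36)]:
    print(lab)
    m=(Y>lo)&(Y<hi)&(r<46)&(r>26)
    for t in range(-130,131,10):
        k=m&(abs(np.degrees(th)-t)<5)
        if k.sum()>8: print(t,k.sum(),np.round(np.median(r[k]),1),np.round(np.median(f[k],axis=0)))
E
python3 go.py; python3 look.py wrist w5
```

```text
t 8.58 pos [433.1 -37.5 167.5] rot [-3.1382e+00  1.0000e-04  1.6505e+00] F [0.7 0.5 0.1] w -0.4
mid
-40 61 37.9 [150.  63.  41.]
-30 131 37.8 [167.  86.  64.]
-20 127 38.1 [203. 123.  94.]
end+
-130 33 37.6 [128. 113.  95.]
-120 105 38.5 [164. 156. 135.]
-110 144 40.2 [168. 172. 165.]
-100 243 37.3 [63. 26. 19.]
-90 103 36.9 [68. 27. 18.]
-80 38 37.2 [78. 30. 20.]
-30 65 37.9 [176.  93.  68.]
end-
-130 35 37.5 [162. 154. 133.]
-120 88 38.8 [162. 154. 133.]
-110 191 39.8 [122. 117. 100.]
-100 215 43.4 [ 62.  78. 109.]
-90 74 36.8 [62. 24. 16.]
-80 26 37.0 [64. 24. 16.]
-30 111 37.7 [163.  73.  49.]
-20 29 38.0 [173.  84.  58.]
```

View pics/w5.png

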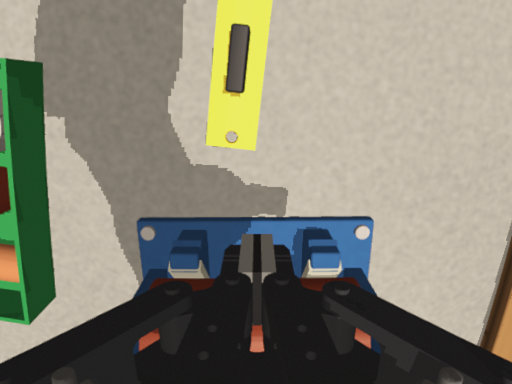

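```bash
python3 look.py side s5; echo; python3 look.py top t5
```

```text
mid
-70 24 38.1 [72. 40. 35.]
-60 33 38.0 [89. 39. 30.]
-50 43 38.0 [98. 42. 30.]
-40 45 37.8 [107.  43.  31.]
-30 52 37.7 [117.  47.  32.]
-20 58 37.4 [123.  48.  32.]
-10 58 37.6 [127.  50.  33.]
0 57 37.4 [127.  49.  33.]
10 53 37.2 [125.  49.  33.]
20 48 37.4 [121.  48.  32.]
30 41 37.4 [115.  48.  32.]
40 31 37.2 [107.  46.  32.]
50 26 37.2 [97. 42. 29.]
60 15 37.3 [89. 38. 29.]
70 12 37.4 [117. 106.  92.]
end+
-110 21 43.5 [177. 167. 145.]
-80 10 38.2 [80. 52. 42.]
-70 12 38.2 [80. 38. 28.]
-60 20 38.1 [90. 41. 28.]
-50 23 38.0 [102.  44.  31.]
-40 23 37.5 [111.  46.  31.]
-30 24 37.7 [118.  48.  32.]
-20 30 37.3 [124.  50.  32.]
-10 30 37.4 [126.  51.  32.]
0 31 37.1 [127.  51.  33.]
10 24 37.3 [125.  50.  32.]
20 28 36.9 [121.  50.  33.]
30 19 37.1 [115.  47.  31.]
40 17 37.1 [106.  46.  31.]
50 13 37.1 [98. 42. 29.]
100 10 44.3 [132. 138. 146.]
end-
-120 9 43.1 [94. 87. 76.]
-110 24 43.0 [114. 111.  97.]
-100 12 45.1 [90. 92. 90.]
-80 16 38.2 [52. 36. 40.]
-70 18 37.9 [59. 34. 28.]
-60 27 37.6 [64. 33. 27.]
-50 31 37.8 [66. 33. 28.]
-40 37 37.6 [68. 34. 27.]
-30 38 37.4 [117
[... 885 characters left out ...]
7.1 [96. 40. 27.]
-10 30 36.4 [116.  60.  44.]
0 34 36.1 [128.  72.  56.]
10 35 37.1 [104.  47.  33.]
20 34 36.2 [90. 33. 22.]
30 25 36.0 [84. 30. 19.]
40 28 36.8 [77. 27. 16.]
50 22 37.5 [68. 24. 14.]
60 11 37.7 [60. 22. 14.]
70 11 37.8 [84. 67. 63.]
110 10 43.5 [112. 108. 105.]
end-
-70 11 36.9 [38. 17. 12.]
-60 17 37.2 [38. 10.  4.]
-50 26 36.6 [42. 12.  6.]
-40 23 36.8 [46. 15.  9.]
-30 30 36.6 [81. 28. 17.]
-20 36 36.3 [95. 38. 26.]
-10 32 36.5 [112.  56.  40.]
0 35 36.4 [122.  66.  50.]
10 36 37.0 [102.  45.  30.]
20 27 37.1 [90. 34. 21.]
30 28 36.5 [83. 30. 19.]
40 25 36.7 [77. 28. 17.]
50 20 37.2 [70. 24. 15.]
60 15 37.4 [63. 20. 11.]
70 11 37.6 [81. 57. 53.]
110 9 44.5 [90. 92. 92.]
```

At 8.6 s the wrist view is mostly blocked by the fingers. The side and top depth agree: the pipe is round from about -75° to +65°, with white just starting at about +70°. So the stripe is near +75° and the flat near -105° (roll about 4.4 rad), and the pipe must turn about +105° towards +x. I'll drag the top towards +x on the round end at Y=-48, which leaves the middle in the wrist camera's view.

```bash
python3 go.py 519.8 -80 172 0.085
```

```text
t 8.73 pos [434.8 -33.9 168. ] rot [-3.1409e+00 -9.0000e-04  1.6580e+00] F [-0.3  0.   0.3] w -0.2
shift [-53.3  80.7  -4.1] turn 1.573 len 96.79118258072401
```

Emit:
step_arm:
  linear:
    - [-53,81,-4]
    - [-53,81,-4]
    - [-53,81,-4]
    - [-53,81,-4]
    - [-53,81,-4]
    - [-53,81,-4]
    - [-53,81,-4]
    - [-53,81,-4]
  yaw: [1.573,1.573,1.573,1.573,1.573,1.573,1.573,1.573]
  gripper: [-1,-1,-1,-1,-1,-1,-1,-1]

```text
clock: 9.4
eef_pos: [520.3, -78.7, 172.1]
tool_rot: [-3.141, -0.0, 0.654]
force: [-0.7, 0.1, 0.1]
width: 0.1
```

```bash
python3 go.py 519.8 -80 172 0.085
```

```text
t 9.4 pos [520.3 -78.7 172.1] rot [-3.1406e+00 -1.0000e-04  6.5380e-01] F [-0.7  0.1  0.1] w 0.1
shift [-1.2  0.7  0.1] turn 0.5688 len 1.3797699217435502
```

Emit:
step_arm:
  linear:
    - [-1,1,0]
    - [-1,1,0]
    - [-1,1,0]
    - [-1,1,0]
    - [-1,1,20]
    - [-1,1,30]
    - [-1,1,30]
  yaw: [0.569,0.569,0.569,0.569,0.569,0.569,0.569]
  gripper: [-1,-1,-1,-1,-1,-1,-1]

```text
clock: 9.98
eef_pos: [518.4, -80.2, 140.2]
tool_rot: [-3.14, 0.005, 0.092]
force: [-0.1, 0.9, 0.5]
width: -0.0
```

```bash
python3 go.py 519.8 -80 134 0.085; python3 look.py wrist w6; python3 look.py side s6 >/dev/null
```

```text
t 9.98 pos [518.4 -80.2 140.2] rot [-3.1401  0.0048  0.0925] F [-0.1  0.9  0.5] w -0.0
shift [ 1.5 -0.1  6.2] turn 0.0075 len 6.381919110603683
mid
-70 239 37.3 [121.  97.  96.]
-60 587 37.4 [136.  55.  35.]
-50 870 37.5 [152.  62.  39.]
-40 1178 37.6 [165.  68.  43.]
-30 1458 37.8 [174.  73.  46.]
-20 1669 38.0 [182.  78.  50.]
-10 1805 38.1 [203. 105.  75.]
0 1840 38.3 [217. 127.  95.]
10 1776 38.5 [191.  89.  59.]
20 1570 38.6 [180.  76.  48.]
30 1319 38.7 [173.  72.  45.]
40 995 38.8 [162.  67.  43.]
50 665 38.9 [149.  61.  39.]
60 334 38.9 [136.  54.  35.]
70 224 39.1 [226. 228. 233.]
end+
-110 259 41.9 [240. 231. 206.]
-100 324 44.1 [222. 219. 206.]
-80 74 37.0 [120.  76.  90.]
-70 208 37.0 [122.  48.  31.]
-60 371 37.1 [138.  56.  36.]
-50 516 37.2 [152.  62.  39.]
-40 666 37.5 [164.  68.  43.]
-30 832 37.7 [173.  72.  46.]
-20 928 37.8 [188.  87.  59.]
-10 983 38.0 [213. 122.  91.]
0 1002 38.2 [230. 148. 117.]
10 967 38.3 [194.  92.  63.]
20 890 38.4 [180.  77.  49.]
30 745 38.6 [172.  72.  45.]
40 617 38.7 [162.  67.  42.]
50 431 38.7 [149.  61.  39.]
60 229 38.8 [136.  55.  35.]
70 152 39.1 [246. 244. 247.]
100 64 45.7 [246. 238. 220.]
end-
-110 188 42.1 [188. 178. 156.]
-100 235 44.1 [170. 165. 154.]
-80 43 37.1 [149. 127. 106.]
-70 112 37.2 [102.  44.  29.]
-60 175 37.3 [128.  51.  33.]
-50 230 37.4 [115.  46.  30.]
-40 181 37.5 [111.  46.  31.]
-30 167 37.7 [114.  46.  30.]
-20 159 37.9 [119.  48.  31.]
-10 299 38.0 [124.  52.  35.]
0 541 38.2 [130.  58.  39.]
10 799 38.4 [126.  53.  35.]
20 750 38.6 [122.  49.  32.]
30 631 38.7 [119.  48.  31.]
40 478 38.8 [115.  47.  31.]
50 318 38.8 [111.  45.  29.]
60 180 38.7 [108.  48.  30.]
70 107 39.1 [202. 189. 170.]
100 52 45.7 [246. 236. 216.]
```

View pics/w6.png

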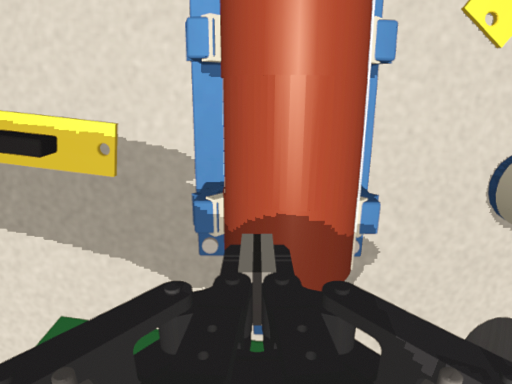

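View pics/s6.png

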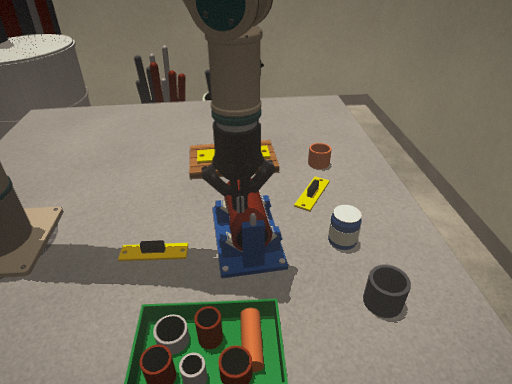

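The wrist view shows the pipe centred at column ~290, with the white stripe just at its right limb and the closed fingertip at (257,240) above the left half of the round end. Next I touch down gently.

Emit:
step_arm:
  linear:
    - [-4,0,3]
    - [-4,0,6]
    - [-4,0,7]
    - [-4,0,7.5]
    - [-4,0,8]
  yaw: [0.007,0.007,0.007,0.007,0.007]
  gripper: [-1,-1,-1,-1,-1]

```text
clock: 10.5
eef_pos: [515.9, -83.0, 134.7]
tool_rot: [-3.142, -0.0, 0.08]
force: [0.6, -0.2, -0.2]
width: 0.1
```

```bash
python3 go.py
```

```text
t 10.5 pos [515.9 -83.  134.7] rot [-3.1416e+00 -5.0000e-04  7.9900e-02] F [ 0.6 -0.2 -0.2] w 0.1
```

Emit:
step_arm:
  linear:
    - [0,-1,1]
    - [0,-2,2]
    - [0,-2,3]
    - [0,-2,3]
  yaw: [0,0,0,0]
  gripper: [-1,-1,-1,-1]

```text
clock: 10.83
eef_pos: [515.5, -80.8, 131.3]
tool_rot: [-3.141, 0.0, 0.08]
force: [-0.3, 0.1, 0.0]
width: 0.3
```

```bash
python3 go.py
```

```text
t 10.83 pos [515.5 -80.8 131.3] rot [-3.1415e+00  4.0000e-04  8.0300e-02] F [-0.3  0.1  0. ] w 0.3
```

Emit:
step_arm:
  linear:
    - [0,0,1]
    - [0,0,1.5]
    - [0,0,2]
    - [0,0,2]
  yaw: [0,0,0,0]
  gripper: [-1,-1,-1,-1]

```text
clock: 11.17
eef_pos: [515.7, -80.9, 129.8]
tool_rot: [-3.142, -0.0, 0.08]
force: [-0.6, 0.6, 4.2]
width: -0.1
```

```bash
python3 go.py
```

```text
t 11.17 pos [515.7 -80.9 129.8] rot [-3.1415e+00 -4.0000e-04  7.9900e-02] F [-0.6  0.6  4.2] w -0.1
```

Contact is felt with 4 N at a tip height of ~105 mm. I make a cautious first stroke along the arc.

Emit:
step_arm:
  linear:
    - [4,0,-0.6]
    - [8,0,-1.6]
    - [12,0,-2.1]
    - [16,0,-2.3]
  yaw: [0,0,0,0]
  gripper: [-1,-1,-1,-1]

```text
clock: 11.5
eef_pos: [527.3, -80.0, 132.3]
tool_rot: [-3.14, 0.009, 0.079]
force: [-11.6, 0.3, 19.8]
width: -0.2
```

```bash
python3 go.py
```

```text
t 11.5 pos [527.3 -80.  132.3] rot [-3.1395  0.0086  0.0789] F [-11.6   0.3  19.8] w -0.2
```

Emit:
step_arm:
  linear:
    - [3,0,-1.0]
    - [7,0,-1.1]
    - [11,0,-1.1]
    - [15,0,-0.9]
  yaw: [0,0,0,0]
  gripper: [-1,-1,-1,-1]

```text
clock: 11.83
eef_pos: [545.8, -78.5, 132.7]
tool_rot: [-3.141, 0.002, 0.08]
force: [-4.2, 0.4, 6.2]
width: 0.2
```

```bash
python3 go.py;python3 look.py wrist w7
```

```text
t 11.83 pos [545.8 -78.5 132.7] rot [-3.1412e+00  2.3000e-03  7.9900e-02] F [-4.2  0.4  6.2] w 0.2
mid
-100 40 34.9 [173. 168. 166.]
-90 49 32.4 [184. 174. 162.]
-80 41 31.4 [186. 176. 162.]
-70 39 31.5 [186. 176. 160.]
-60 48 32.4 [194. 186. 174.]
-50 70 34.4 [196. 188. 176.]
-40 735 37.5 [159.  69.  44.]
-30 1349 37.7 [175.  73.  46.]
-20 1702 37.9 [181.  77.  48.]
-10 1919 38.1 [194.  91.  61.]
0 2009 38.2 [214. 122.  90.]
10 2018 38.4 [203. 106.  76.]
20 1871 38.5 [182.  79.  51.]
30 1629 38.7 [173.  73.  45.]
40 1318 38.8 [163.  68.  43.]
50 987 38.9 [151.  62.  39.]
60 645 39.0 [136.  54.  35.]
70 299 39.0 [115.  48.  32.]
80 54 39.0 [ 96.  86. 120.]
end+
-110 12 43.8 [ 94. 113. 158.]
-100 318 44.1 [224. 218. 206.]
-70 84 37.1 [122.  60.  68.]
-60 244 37.2 [138.  56.  36.]
-50 399 37.3 [153.  63.  40.]
-40 559 37.4 [165.  68.  43.]
-30 727 37.6 [174.  73.  46.]
-20 853 37.8 [181.  77.  49.]
-10 939 38.0 [204. 108.  77.]
0 987 38.1 [224. 139. 107.]
10 984 38.2 [216. 127.  95.]
20 933 38.4 [183.  81.  52.]
30 831 38.6 [173.  73.  45.]
40 686 38.6 [164.  68.  43.]
50 555 38.7 [151.  61.  39.]
60 367 38.8 [135.  54.  35.]
70 185 38.8 [117.  48.  31.]
80 43 38.8 [152. 124. 103.]
100 240 45.1 [205. 203. 197.]
110 142 44.0 [246. 237. 212.]
end-
-110 14 43.6 [134. 126. 108.]
-100 245 43.9 [152. 149. 143.]
-70 65 36.9 [92. 46. 41.]
-60 190 37.0 [97. 39. 26.]
-50 333 37.1 [104.  42.  28.]
-40 495 37.3 [110.  44.  29.]
-30 635 37.6 [116.  47.  31.]
-20 702 37.8 [120.  48.  31.]
-10 491 38.0 [124.  51.  34.]
0 257 38.2 [132.  60.  42.]
10 142 38.9 [128.  60.  42.]
20 116 38.8 [123.  51.  34.]
30 221 38.6 [119.  48.  31.]
40 287 38.8 [115.  46.  30.]
50 399 38.9 [109.  44.  29.]
60 306 38.9 [103.  42.  27.]
70 155 39.0 [96. 39. 25.]
80 37 38.9 [108.  77.  71.]
100 156 45.1 [134. 138. 136.]
110 105 44.2 [181. 173. 150.]
```

View pics/w7.png

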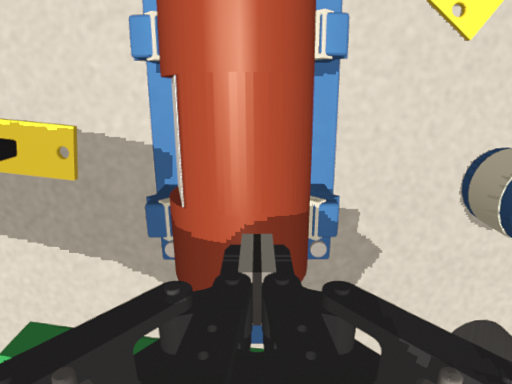

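The wrist view now shows the flat as a bright sliver at the left limb (column ~178, rows 75-205). The pipe has turned ~30°, and the flat's centre is near -78°. I finish this stroke down the far side.

Emit:
step_arm:
  linear:
    - [4,-1,0.5]
    - [8,-1,1.4]
    - [12,-1,2.6]
    - [15,-1,3.8]
  yaw: [0,0,0,0]
  gripper: [-1,-1,-1,-1]

```text
clock: 12.22
eef_pos: [562.4, -75.9, 128.5]
tool_rot: [-3.142, -0.001, 0.081]
force: [1.2, -0.9, -0.1]
width: -0.0
```

```bash
cat > ang.py <<'E'
import subprocess,sys
from h import *
# fit the flat: points on mid section, deviating from round
def run(cam,name):
    im=cams.get_image(cam); save(im['frame'],name); P=cloud(im)
    c=np.array([531.7,-30.8]);a=0.0845
    d=P[...,:2]-c; X=d[...,0]*np.cos(a)+d[...,1]*np.sin(a); Y=-d[...,0]*np.sin(a)+d[...,1]*np.cos(a); Z=P[...,2]-70
    # axis from round parts
    e=((abs(Y)>36)&(abs(Y)<70)|(abs(Y)<27))&(np.hypot(X,Z)<41)&(np.hypot(X,Z)>35.5)&(Z>10)
    f=im['frame'].astype(int)
    e&=(f[...,0]>1.7*f[...,1])
    from scipy.optimize import least_squares
    s=least_squares(lambda p:np.hypot(X[e]-p[0],Z[e]-p[1])-38,[0,0],loss='soft_l1').x
    X=X-s[0];Z=Z-s[1]
    r=np.hypot(X,Z)
    bright=(f[...,2]>0.72*f[...,0])
    m=(abs(Y)<27)&(r<37.6)&(r>30)&bright&(Z>-25)
    print(cam,'axis',np.round(s,2),'n',e.sum(),'flat n',m.sum())
    if m.sum()>30:
        pts=np.c_[X[m],Z[m]]
        for _ in range(5):
            mu=np.median(pts,axis=0); mu=pts.mean(0); u,sv,vt=np.linalg.svd(pts-mu,full_matrices=False); n=vt[1]; n=n*np.sign(n@mu)
            res=(pts-mu)@n; pts=pts[abs(res)<max(1.0,2.5*res.std())]
        w=(pts-mu)@vt[0]
        print('normal angle deg',round(np.degrees(np.arctan2(n[0],n[1])),2),'dist',round(mu@n,2),'width',np.round(np.percentile(w,[1,99]),1),'edges deg',np.round(np.degrees(np.percentile(np.arctan2(pts[:,0],pts[:,1]),[1,50,99])),1))
for c in sys.argv[2:]: run(c,sys.argv[1]+c)
E
python3 go.py;python3 ang.py a8 wrist
```

```text
t 12.22 pos [562.4 -75.9 128.5] rot [-3.1416e+00 -9.0000e-04  8.0500e-02] F [ 1.2 -0.9 -0.1] w -0.0
wrist axis [0.91 0.15] n 28758 flat n 419
normal angle deg -68.51 dist 32.33 width [-21.8  16.4] edges deg [-98.3 -60.7 -37. ]
```

View pics/a8wrist.png

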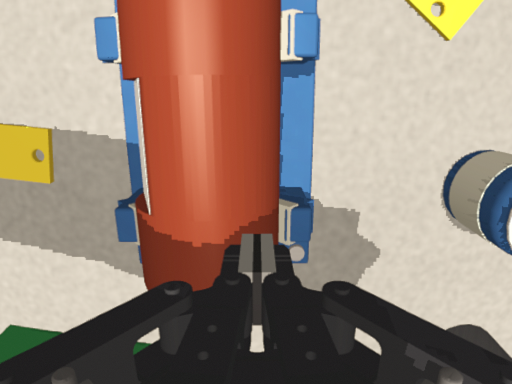

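The flat is at about -69° (bright strip, columns 135-150). I lift, go back and stroke again.

Emit:
step_arm:
  linear:
    - [0,0,-14]
    - [-20,0,-18]
    - [-46,0.5,-16]
    - [-46.5,0.5,-8]
    - [-46.5,0.5,-3]
    - [-46.5,0.5,-1]
    - [-46.5,0.5,-1]
  yaw: [0,0,0,0,0,0,0]
  gripper: [-1,-1,-1,-1,-1,-1,-1]

```text
clock: 12.85
eef_pos: [515.2, -80.3, 129.5]
tool_rot: [-3.141, 0.001, 0.08]
force: [-2.2, -0.0, 3.5]
width: 0.3
```

```bash
python3 go.py 515.8 -80.3 129.5 0.0845
```

```text
t 12.85 pos [515.2 -80.3 129.5] rot [-3.1411e+00  1.2000e-03  8.0300e-02] F [-2.2 -0.   3.5] w 0.3
shift [0.6 0.  0. ] turn -0.0042 len 0.6222796121399742
```

Emit:
step_arm:
  linear:
    - [4,0,-0.9]
    - [8,0,-1.9]
    - [12,0,-2.6]
    - [16,0,-2.9]
    - [20,0,-2.9]
    - [24,0,-2.9]
  yaw: [0,0,0,0,0,0]
  gripper: [-1,-1,-1,-1,-1,-1]

```text
clock: 13.35
eef_pos: [538.7, -78.3, 132.9]
tool_rot: [-3.141, 0.002, 0.08]
force: [-5.4, 0.7, 7.4]
width: 0.1
```

```bash
python3 go.py
```

```text
t 13.35 pos [538.7 -78.3 132.9] rot [-3.1407e+00  2.3000e-03  8.0300e-02] F [-5.4  0.7  7.4] w 0.1
```

Emit:
step_arm:
  linear:
    - [4,0,0.2]
    - [8,0,0.6]
    - [12,0,1.4]
    - [16,0,2.7]
    - [18,0,3.5]
  yaw: [0,0,0,0,0]
  gripper: [-1,-1,-1,-1,-1]

```text
clock: 13.77
eef_pos: [558.5, -76.7, 129.5]
tool_rot: [3.142, -0.001, 0.081]
force: [-1.4, -0.1, 3.6]
width: -0.1
```

```bash
python3 go.py;python3 ang.py a9 wrist side
```

```text
t 13.77 pos [558.5 -76.7 129.5] rot [ 3.1416e+00 -1.4000e-03  8.0800e-02] F [-1.4 -0.1  3.6] w -0.1
wrist axis [0.92 0.11] n 20837 flat n 10973
normal angle deg -3.37 dist 32.4 width [-19.3  18.9] edges deg [-34.2  -2.9  27.5]
side axis [-0.45 -0.78] n 596 flat n 203
normal angle deg -3.42 dist 32.33 width [-14.2  19.2] edges deg [-33.6 -14.6  20.9]
```

View pics/a9wrist.png

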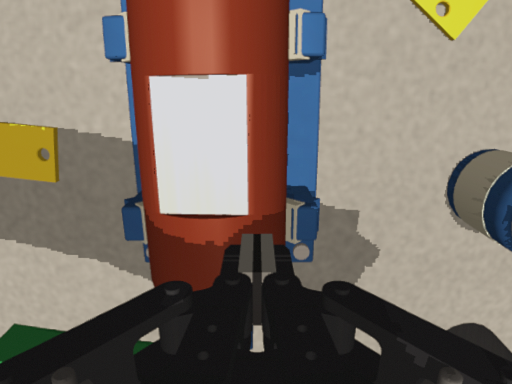

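The bright flat (columns 150-250, rows 75-213) is almost up: wrist -3.4° and side -3.4°. I lift off and go to a small trimming nudge on top.

Emit:
step_arm:
  linear:
    - [0,0,-12]
    - [-14,0,-14]
    - [-27,0,-12]
    - [-27,0,-8]
    - [-27,0,-6]
    - [-27,0,-6]
  yaw: [0,0,0,0,0,0]
  gripper: [-1,-1,-1,-1,-1,-1]

```text
clock: 14.37
eef_pos: [530.8, -79.1, 134.6]
tool_rot: [3.142, -0.0, 0.08]
force: [0.4, 0.6, -0.4]
width: 0.1
```

```bash
python3 go.py;python3 ang.py a10 wrist side top
```

```text
t 14.37 pos [530.8 -79.1 134.6] rot [ 3.1416e+00 -2.0000e-04  8.0300e-02] F [ 0.4  0.6 -0.4] w 0.1
wrist axis [0.94 0.19] n 19278 flat n 10475
normal angle deg -3.32 dist 32.37 width [-19.1  18.9] edges deg [-34.3  -3.2  27.5]
side axis [-0.41 -0.7 ] n 577 flat n 45
normal angle deg -3.33 dist 32.34 width [-10.9  27. ] edges deg [-34.8 -29.2  26.7]
top axis [-0.   -1.01] n 418 flat n 171
normal angle deg -2.4 dist 32.01 width [-18.5  20.4] edges deg [-33.1   3.1  31.3]
```

Emit:
step_arm:
  linear:
    - [0,0,1]
    - [0,0,1.8]
    - [0,0,1.8]
  yaw: [0,0,0]
  gripper: [-1,-1,-1]

```text
clock: 14.77
eef_pos: [530.1, -79.2, 133.3]
tool_rot: [-3.142, 0.0, 0.08]
force: [0.6, 0.0, -0.0]
width: -0.1
```

```bash
python3 go.py
```

```text
t 14.77 pos [530.1 -79.2 133.3] rot [-3.1416e+00  1.0000e-04  8.0000e-02] F [ 0.6  0.  -0. ] w -0.1
```

Emit:
step_arm:
  linear:
    - [0,0,0.6]
    - [0,0,1.0]
    - [0,0,1.0]
  yaw: [0,0,0]
  gripper: [-1,-1,-1]

```text
clock: 15.02
eef_pos: [530.2, -79.3, 133.0]
tool_rot: [-3.141, -0.001, 0.08]
force: [-0.4, 0.0, 3.4]
width: 0.2
```

```bash
python3 go.py
```

```text
t 15.02 pos [530.2 -79.3 133. ] rot [-3.1415e+00 -5.0000e-04  7.9900e-02] F [-0.4  0.   3.4] w 0.2
```

Contact is 3.4 N. I press a little more and drag ~2.5 mm.

Emit:
step_arm:
  linear:
    - [0,0,0.5]
    - [0.8,0,0.5]
    - [1.6,0,0.5]
    - [2.4,0,0.5]
    - [2.5,0,0.5]
  yaw: [0,0,0,0,0]
  gripper: [-1,-1,-1,-1,-1]

```text
clock: 15.43
eef_pos: [530.6, -79.3, 132.8]
tool_rot: [-3.141, 0.003, 0.08]
force: [-5.0, 0.3, 11.9]
width: -0.2
```

```bash
python3 go.py; python3 ang.py a11 wrist side top
```

```text
t 15.43 pos [530.6 -79.3 132.8] rot [-3.1406  0.0033  0.0795] F [-5.   0.3 11.9] w -0.2
wrist axis [0.97 0.16] n 19417 flat n 10742
normal angle deg -3.09 dist 32.36 width [-19.1  18.9] edges deg [-33.8  -3.   27.7]
side axis [-0.38 -0.78] n 550 flat n 37
normal angle deg -3.15 dist 32.22 width [-24.9  13.6] edges deg [-33.7 -28.9  28.4]
top axis [ 0.06 -0.86] n 407 flat n 179
normal angle deg -3.23 dist 31.79 width [-18.   21.4] edges deg [-36.3   1.7  30.2]
```

Emit:
step_arm:
  linear:
    - [0.7,0,0]
    - [1.3,0,0]
    - [1.8,0,0]
    - [1.8,0,0]
  yaw: [0,0,0,0]
  gripper: [-1,-1,-1,-1]

```text
clock: 15.92
eef_pos: [532.4, -79.1, 132.8]
tool_rot: [-3.141, 0.003, 0.079]
force: [-5.5, 0.4, 12.0]
width: -0.2
```

```bash
python3 go.py; python3 ang.py a12 wrist side top
```

```text
t 15.92 pos [532.4 -79.1 132.8] rot [-3.1405  0.0032  0.0794] F [-5.5  0.4 12. ] w -0.2
wrist axis [0.97 0.15] n 19349 flat n 10732
normal angle deg -0.37 dist 32.37 width [-19.  19.] edges deg [-31.1   0.   30.5]
side axis [-0.41 -0.71] n 564 flat n 42
normal angle deg -0.26 dist 32.06 width [-25.7  13.5] edges deg [-31.7 -25.8  32.3]
top axis [ 0.07 -0.86] n 401 flat n 188
normal angle deg 1.16 dist 31.83 width [-18.3  21.6] edges deg [-32.4   4.9  35.1]
```

Wrist -0.4°, side -0.3°, top +1.2°. I relax the sideways load, then lift off.

Emit:
step_arm:
  linear:
    - [-1,0,0]
    - [-2,0,-0.2]
    - [-2,0,-3]
    - [-2,0,-20]
    - [-2,0,-60]
    - [-2,0,-100]
    - [-2,0,-120]
    - [-2,0,-120]
  yaw: [0,0,0,0,0,0,0,0]
  gripper: [-1,-1,-1,-1,-1,-1,-1,-1]

```text
clock: 16.73
eef_pos: [535.2, -79.8, 256.8]
tool_rot: [3.14, -0.009, 0.08]
force: [0.6, 0.1, -0.7]
width: 0.1
```

```bash
python3 go.py; python3 ang.py a13 wrist side top
```

```text
t 16.73 pos [535.2 -79.8 256.8] rot [ 3.1399 -0.0094  0.0798] F [ 0.6  0.1 -0.7] w 0.1
wrist axis [1.04 0.19] n 9323 flat n 3355
normal angle deg -0.49 dist 32.35 width [-19.1  19.2] edges deg [-31.5  -0.3  30.6]
side axis [-0.41 -0.73] n 922 flat n 303
normal angle deg -0.52 dist 32.33 width [-19.   18.9] edges deg [-31.2  -1.   30.5]
top axis [-0.   -0.82] n 433 flat n 236
normal angle deg 0.27 dist 31.63 width [-18.9  21.3] edges deg [-33.3   4.4  33.1]
```

View pics/a13side.png

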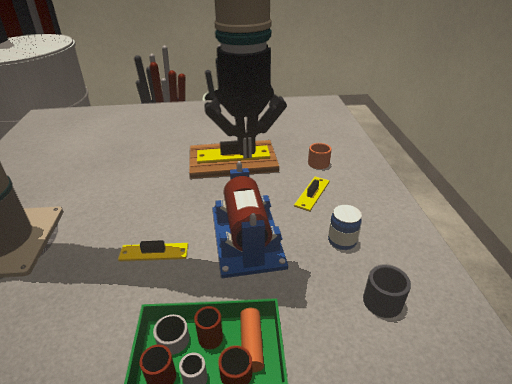

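View pics/a13wrist.png

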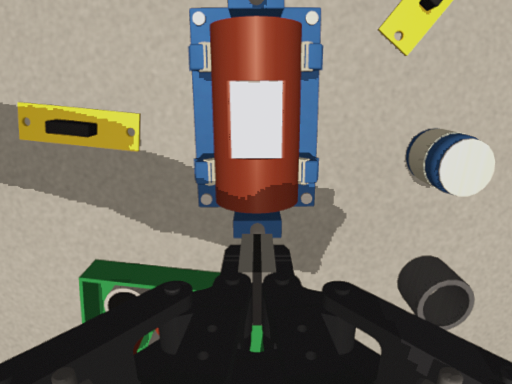

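The side view shows the flat up at (245,200) and the plate on the board at (233,154). In the wrist view the flat is centred on the pipe at (256,120), and the gripper is clear of everything. I hand the job in.

```bash
python3 -c "
from h import *
print(ctrl.finish_job()); print(ctrl.read_state()['clock'])"
```

```text
the job is handed in; nothing more can be done
None
the job is handed in; nothing more can be done
```

The job is done and handed in at about 17 s of the 64 s allowed.

- **Keeper plate:** I lifted it straight up off its pins, with about 1° of tilt or less while held. I turned it a quarter turn so it fits the board and let it go. It lies flat at the board's centre, with its upper face measured at 27.6 mm against 28 mm expected.
- **Pipe:** I rolled it about 105° towards the cradle's +x with two strokes and a small trimming nudge on the round end. After I let go, the flat measured -0.5° from straight up (wrist camera), -0.5° (side) and +0.3° (top). The top camera was the noisiest: just before lift-off it read +1.2° while the other two read about -0.3°.
- **Force:** For a moment in the first stroke the fingertip pressed with about 20 N, above the suggested 6 to 12 N. The later strokes stayed at 12 N or below in the readings I took.
- **Other things on the bench:** The arm ended 120 mm above the pipe, touching nothing. In the last pictures the other things look as they did at the start; I did not measure their positions again.

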